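# Clear the setting block and hold the dial gauge on the marked spot of a sine plate

### The arm

A 6-joint arm with a two-finger parallel gripper is mounted at the origin on a cart in front of the work surface, level with it; the furniture and walls round the work are solid. World frame = base frame: x ahead of the robot, y to its left, z up, the work surface at z = 0. Lengths are in mm, angles in rad, forces in N, time in s.
With the tool pointing down it reaches from about 375 to 900 mm from the base axis. Payload 3.1 kg.
Tool frame: the origin (TCP) lies on the centre line of the jaws, within the pads' length; the fingertips stand 17 mm ahead of it and the grasp point (between the pads) lies 2 mm behind it (r.tip_reach is the distance from the TCP to the fingertips, in mm); z points along the fingers, y is the line along which they close (so a half turn about z gives the same grasp; the last joint's range is limited). The gripper opens to 85 mm and grips with 20 to 120 N. Pads are 22 mm wide; open, the fingers measure 114 mm over their backs; the gripper's body (76 mm by 85 mm) begins 54 mm behind the grasp point. The pads swing forward as they close: fully open they stand 13 mm farther back than shut.
Start: joints at [0.981, 0.527, 1.433, -0, 1.181, -0.178], TCP at [250.12, 572.745, 248.31] pointing down, gripper open.
Joint ranges: [-3.08, 3.08], [-0.75, 2.2], [0.22, 2.44], [-1.43, 4.57], [0, 2.65], [-2.85, 2.85]. Speed limits (rad/s): [2.79, 2.79, 3.14, 3.14, 3.14, 3.14].

### API

Orientations are given as a rotation vector (axis times angle).
In Python, from bench import r, cams, job_done gives the robot as it stands.
- The arm moves only by the tool send_rows, never from a script. Its argument "deltas" is a list of rows, each a list of 3 entries, a list of its own where there are three numbers: the shift along the tool's x, y, z in units of 0.4 m (1.0 is 0.4 m), then the turn, a rotation vector about the tool's x, y, z in units of pi rad (1.0 is pi rad), then the opening in per cent of the stroke, from 0 (shut) to 100 (fully open). In form: [[[x, y, z], [ax, ay, az], hand], ...]. A call has 1 to 20 rows; each row is the pose to reach, as a shift and turn from the pose commanded when the call began, along the tool's axes at that moment, turning the shorter way round; what a row does not reach only later rows make up. A row lasts 1/8 s, in which the tool goes at most 62.5 mm and 10.7 degrees, less where a joint would pass 70% of its speed; a pose out of reach is approached as far as the arm can. A call with a number of a shift or a turn outside -1 to 1 is refused whole. A call with a gripper value outside its range is refused whole. The fingers move at their own pace and stop on an object; "grip_force" is the grip in N (left out, the last holds). Time passes only in rows, so rows that repeat a pose let the fingers close. It gives the time, the measured TCP pose, the force, the opening and the grip force at its end, in the units of the state.
- r.read_state(): the state, without advancing time (a new reading comes with each control period).
- cams.camera(name): name is "scene" or "side" or "wrist"; returns a dict with "color" (400x640x3 uint8, red, green, blue), "K" (3x3 intrinsics, pixels), "world_to_cam" (4x4, takes a point from world to camera coordinates). Camera axes: x right, y down, z forward; pixel columns grow to the right and rows downward; lengths in mm; the calibration is good to about 2 mm. The wrist camera is an equidistant fisheye: a pixel r from the principal point sees the ray r / f radians off the axis. A picture is of the moment at which its call begins. There is no depth.
- job_done(): hands the job in; it is judged then, once.
The state is a dict: "clock": time; "joints": joint angles; "qd": joint speeds; "tau": joint torques, N m; "position": TCP position; "eef_rot": TCP orientation; "force": force on the tool from outside, world axes, zero at the start; "wrist_torque": the same for the moment, N m; "grip_width": finger opening in mm; "gripper_force": force on a finger pad.
Only numpy, scipy, OpenCV 4.12 (cv2) and the standard library are available. Lean on these libraries where they do the work, as an engineer would, in place of code of your own. Each camera call takes 0.05 s, during which the arm holds its last target. There are 200 camera calls.

### The job

Put the V-shaped setting block that covers the mark on the sloping plate back into its own rectangular storage nest, seated fully down in the pocket, and let it go. Then lift the upright dial gauge out of its stand and hold it square to the sloping plate with its plunger tip inside the small engraved ring, the plunger lightly pressed in by about 5 mm, half its travel, and never driven to its stop. Finish while still holding the gauge there; leave the ring, the tin and the marker alone.

Things in the scene. Friction and masses are not known exactly. Their poses are not given: they have to be found in the camera images.
- v_block: Loose ground-steel V-block, 40 (x) x 44 (y) x 30 (z) mm, about 0.3 kg. Origin at the centre of its underside, z up; the V is open at the top and runs along x, the y faces are flat and full height (grasp across them, 44 mm). At the start it lies on the sloping plate over the mark, tilted as the plate is, one x face against the plate's end stop.
- sine_plate: Fixed steel plate sloping 15 degrees, low edge roughly toward the robot. Origin: centre of the engraved mark (16 mm ring, centre dot, four short lines) on the upper face, 43 mm above the work surface; z is the outward normal, x points up the slope, y is level. Face from x = -20 to 80 mm, y = -40 to 40 mm; end stop 5 mm high at x = -20 mm.
- block_nest: Fixed plywood nest 70 x 70 x 20 mm with a rectangular pocket 44 (x) x 48 (y) mm, 10 mm deep, the V-block's own place: block x along nest x (either way round). Origin at the centre of the underside, z up; pocket floor at z = 10 mm, rim at 20 mm. The three nests stand in a row and change places.
- ring_nest: Fixed plywood nest of the same outer size with a round pocket of 58 mm that holds the ring gauge. Origin at the centre of the underside.
- round_nest: Fixed plywood nest of the same outer size with an empty round pocket of 32 mm, not for the V-block. Origin at the centre of the underside.
- ring_gauge: Loose steel ring 54 mm across, 13 mm high, in its nest; leave alone. Origin at the centre of the underside.
- gauge_stand: Fixed aluminium block 50 (x) x 64 (y) x 57 (z) mm with a vertical 10 mm square hole in the middle for the gauge's stem and two cheeks that cradle the case (18 to 28 mm from the middle in y, top at 66 mm, x = -9.5 to 6.5 mm). Origin at the centre of the underside, z up.
- gauge: Loose dial gauge, 0.15 kg, upright in its stand; round case 57 mm across, 21 mm thick: grasp its flat faces (along z) from above. x: stem axis, from tip to top cap (up at the start); z: from back (0) to dial (21 mm). In mm: case centre (14, 0, 10.5), at 88 above the work surface; cap end x = 51; free tip (-66, 0, 9). Rises 60 to clear the stand.
- gauge_tip (a point): Rounded lower end of the gauge's plunger (6 mm diameter), the point that touches the plate.
- plunger_rod (a joint): How far the plunger is pushed into the gauge: 0 free, 0.010 m at its stop; spring 0.5 N at first contact and 500 N/m after that (3 N at 5 mm).
- wallet_tin: Loose flat dull tin, 110 x 65 x 26 mm, lying at the back; leave alone. Origin at the centre of the underside.
- marker: Loose paint marker, 15 x 135 x 17 mm, dark with a blue cap, lying at the right; leave alone. Origin at the centre of the underside.
Mind the look-alikes: they are no part of the job. There is more than one size of the v_block; the job needs the smallest.

How it is judged:
By the outcome, as a careful person would: the job done as asked, in the order asked, and still so for the second after the job is handed in, while the arm keeps its last pose, push and grip.
It also fails if it takes over 56 s, if anything falls off the work surface, if the arm or the gripper's body presses on something with over 40 N, if the wrist force passes 120 N, or if a joint passes its speed limit or range.

## Working session

There is one attempt and no reset: what is moved stays moved. The work goes in short steps, Python scripts to look and compute and a tool call to move; the robot and the scene stay as the last step left them, time stands still between calls to the robot, and variables do not carry over. Pictures are saved under pics/ and viewed, at most 10 in all, crops included, and the job is handed in when it is done.

Besides the shell and the picture viewer there is one more tool, called after "Call:" as name(argument=value, ...), one argument or row to a line, values as JSON. send_rows: Moves the arm, as the interface text tells. Shifts and turns lie within -1 to 1; 1 stands for 0.4 m of shift or pi rad of turn. Its arguments: {"type":"object","properties":{"deltas":{"type":"array"},"grip_force":{"type":"number"}},"required":["deltas"]}

```bash
ls; mkdir -p pics; python3 - <<'E'
from bench import r,cams
import cv2,numpy as np
print(r.read_state())
a=[]
for n in ("scene","side","wrist"):
    c=cams.camera(n); cv2.imwrite(f"pics/{n}0.png",c["color"][:,:,::-1]); print(n,c["K"].tolist(),np.round(c["world_to_cam"],4).tolist())
E
```

```text
pics
{'clock': 0.0, 'joints': array([ 9.80495924e-01,  5.28454700e-01,  1.43392145e+00, -2.10708765e-05,
        1.18141575e+00, -1.78519617e-01]), 'qd': array([-1.57771319e-03, -6.82039287e-06,  2.22983092e-03, -1.11994724e-03,
       -4.74934728e-04,  7.58064544e-06]), 'tau': array([-7.84005897e-04, -4.42345476e+01, -1.78028405e+01, -7.64185984e-05,
        8.45623319e-03,  1.84853997e-05]), 'position': array([249.74748646, 572.17403915, 247.33454886]), 'eef_rot': array([-0.64208594, -3.07445147,  0.00321311]), 'force': array([-0.09295442, -0.06820364,  0.27449907]), 'wrist_torque': array([-0.02175481, -0.05049875, -0.03758482]), 'gripper_force': 0.0, 'grip_width': 85.6509885051651}
scene [[502.5012717727252, 0.0, 320.0745049509831], [0.0, 502.5012717727252, 198.04670196264377], [0.0, 0.0, 1.0]] [[0.8322, -0.5545, 0.0027, -419.7272], [-0.3067, -0.4644, -0.8308, 220.9539], [0.462, 0.6906, -0.5565, 1360.8233], [0.0, 0.0, 0.0, 1.0]]
side [[377.58767082603794, 0.0, 326.3713595685998], [0.0, 377.58767082603794, 197.08023809075107], [0.0, 0.0, 1.0]] [[0.9189, -0.3943, -0.01, -476.0139], [-0.2661, -0.6011, -0.7536, 214.805], [0.2912, 0.6951, -0.6573, 851.2191], [0.0, 0.0, 0.0, 1.0]]
wrist [[309.70691628693146, 0.0, 322.98629810033657], [0.0, 309.70691628693146, 202.11764621980757], [0.0, 0.0, 1.0]] [[0.4003, 0.9164, -0.0018, -623.2893], [0.8861, -0.3866, 0.2555, -31.9013], [0.2334, -0.1038, -0.9668, 377.6926], [0.0, 0.0, 0.0, 1.0]]
```

```bash
python3 - <<'E'
import cv2,numpy as np
s=cv2.imread("pics/side0.png"); cv2.imwrite("pics/side0b.png",cv2.resize(s,(800,500),interpolation=cv2.INTER_CUBIC))
E
```

```text
(no output)
```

View pics/scene0.png

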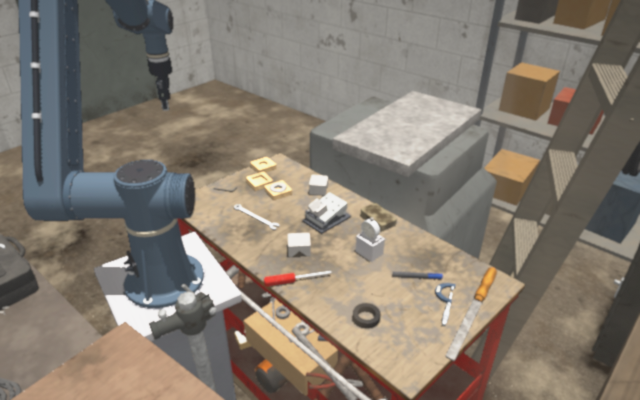

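View pics/side0b.png

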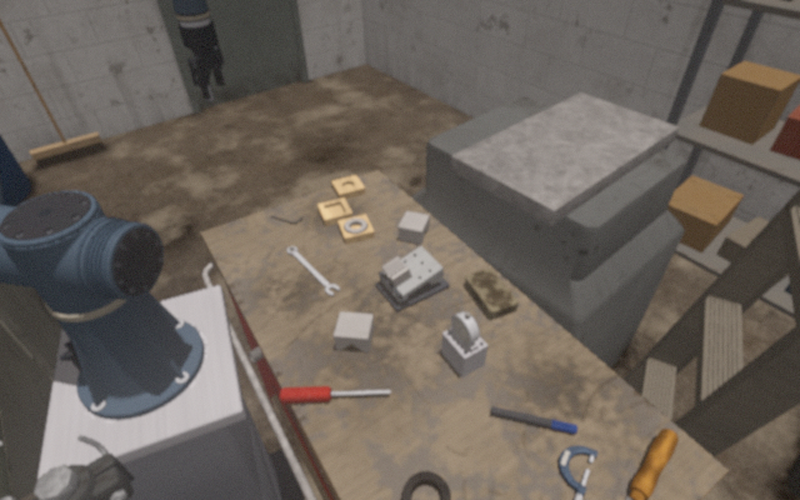

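The scene view shows the nests at about (263,163) round, (259,180) rectangular and (278,188) ring, the sine plate with its V-block at (325,210), look-alike blocks at (318,184) and (298,245), and the gauge stand at (370,240). The side view (800 px wide) shows the rectangular nest at (334,209), the plate at (412,277) and the stand at (464,345).

```bash
cat > h.py <<'E'
import numpy as np,cv2
from scipy.spatial.transform import Rotation as R
def ray(c,p,fish=False):
    K,T=np.array(c["K"]),np.array(c["world_to_cam"])
    d=np.array([(p[0]-K[0,2])/K[0,0],(p[1]-K[1,2])/K[1,1]])
    if fish:
        t=np.hypot(*d); v=np.r_[d/t*np.sin(t),np.cos(t)] if t>0 else np.array([0,0,1.])
    else: v=np.r_[d,1]
    Rm=T[:3,:3]; return -Rm.T@T[:3,3],Rm.T@v
def at_z(c,p,z,fish=False):
    o,d=ray(c,p,fish); return o+d*(z-o[2])/d[2]
def proj(c,P,fish=False):
    K,T=np.array(c["K"]),np.array(c["world_to_cam"])
    q=np.atleast_2d(P)@T[:3,:3].T+T[:3,3]
    if fish:
        h=np.hypot(q[:,0],q[:,1]); t=np.arctan2(h,q[:,2]); u=q[:,:2]/np.maximum(h,1e-9)[:,None]*t[:,None]
    else: u=q[:,:2]/q[:,2:]
    return u*K[0,0]+K[:2,2]
def snap(name,fn):
    import pickle
    from bench import cams
    c=cams.camera(name); cv2.imwrite(f"pics/{fn}.png",c["color"][:,:,::-1]); pickle.dump(c,open(f"pics/{fn}.pkl","wb")); return c
def load(fn):
    import pickle; return pickle.load(open(f"pics/{fn}.pkl","rb"))
def plan(st_pos,st_rot,goal_pos,goal_R):
    "shift/turn in units from commanded pose"
    A=st_rot.as_matrix(); s=A.T@(np.array(goal_pos)-st_pos)/400
    t=(st_rot.inv()*goal_R).as_rotvec()/np.pi
    return np.round(s,4),np.round(t,4)
E
python3 - <<'E'
from h import *
sc=snap("scene","sc1"); sd=snap("side","sd1")
for n,a,b,z in [("rect",(259,180),(334,209),20),("round",(263,163),(348,185),20),("ring",(278,188),(355,228),20),("plate blk",(325,207),(398,270),60),("decoyA",(318,184),(414,226),15),("decoyB",(298,245),(353,330),15),("stand",(370,240),(464,345),57),("case",(371,231),(464,328),88)]:
    print(n,at_z(sc,a,z).round(),at_z(sd,np.array(b)/1.25,z).round())
E
```

```text
rect [439. 285.  20.] [443. 290.  20.]
round [507. 383.  20.] [508. 378.  20.]
ring [469. 204.  20.] [467. 197.  20.]
plate blk [506. -25.  60.] [491. -14.  60.]
decoyA [600. 157.  15.] [600. 154.  15.]
decoyB [368. -88.  15.] [368. -87.  15.]
stand [ 523. -226.   57.] [ 525. -228.   57.]
case [ 524. -225.   88.] [ 529. -217.   88.]
```

```bash
python3 - <<'E'
from h import *
from bench import r
s=r.read_state(); w=snap("wrist","w0")
T=w["world_to_cam"]; c=-T[:3,:3].T@T[:3,3]; A=R.from_rotvec(s["eef_rot"])
print("tool axes (rows x,y,z)",A.as_matrix().T.round(3).tolist()); M=A.as_matrix()
print("cam in tool",M.T@(c-s["position"]), "view dir tool",M.T@T[2,:3])
# goal: above plate, base-rotated
p=s["position"]
goal=np.array([440,0,260.]); ang=np.arctan2(goal[1],goal[0])-np.arctan2(p[1],p[0])
print(plan(p,A,goal,R.from_euler('z',ang)*A),ang)
g2=np.array([400,200,260.]); ang=np.arctan2(g2[1],g2[0])-np.arctan2(p[1],p[0])
print(plan(p,A,g2,R.from_euler('z',ang)*A),ang)
E
```

```text
tool axes (rows x,y,z) [[-0.916, 0.4, 0.0], [0.4, 0.916, -0.001], [-0.001, -0.001, -1.0]]
cam in tool [  65.48846423   -0.66431848 -124.75013734] view dir tool [-2.55840913e-01  1.68356658e-04  9.66718883e-01]
(array([-1.0083, -1.1214, -0.0295]), array([-1.00e-04,  4.00e-04,  3.69e-01])) -1.159144983192329
(array([-0.7165, -0.7032, -0.0298]), array([-0.000e+00,  2.000e-04,  2.214e-01])) -0.6954973741915229
```

Call:
send_rows(
  deltas=[
    [[-0.895, -0.925, -0.03], [0, 0, -0.131], 100],
    [[-0.895, -0.925, -0.03], [0, 0, -0.131], 100],
    [[-0.895, -0.925, -0.03], [0, 0, -0.131], 100],
    [[-0.895, -0.925, -0.03], [0, 0, -0.131], 100],
    [[-0.895, -0.925, -0.03], [0, 0, -0.131], 100],
    [[-0.895, -0.925, -0.03], [0, 0, -0.131], 100],
    [[-0.895, -0.925, -0.03], [0, 0, -0.131], 100],
    [[-0.895, -0.925, -0.03], [0, 0, -0.131], 100],
    [[-0.895, -0.925, -0.03], [0, 0, -0.131], 100],
    [[-0.895, -0.925, -0.03], [0, 0, -0.131], 100],
    [[-0.895, -0.925, -0.03], [0, 0, -0.131], 100],
    [[-0.895, -0.925, -0.03], [0, 0, -0.131], 100],
    [[-0.895, -0.925, -0.03], [0, 0, -0.131], 100],
    [[-0.895, -0.925, -0.03], [0, 0, -0.131], 100],
  ],
)

```text
clock: 2.05
position: [429.9, 91.0, 260.3]
eef_rot: [0.002, -3.142, -0.0]
force: [-0.0, 0.5, 0.9]
grip_width: 85.5
gripper_force: 0.0
```

```bash
python3 - <<'E'
from h import *
from bench import r
w=snap("wrist","w1"); s=r.read_state(); print(s["position"],s["eef_rot"],s["joints"],s["clock"],np.abs(s["qd"]).max())
i=cv2.imread("pics/w1.png"); cv2.imwrite("pics/w1b.png",cv2.resize(i,(800,500),interpolation=cv2.INTER_CUBIC))
E
```

```text
[429.95368893  90.82299889 260.31241869] [ 1.11257838e-03 -3.14156280e+00  3.39635948e-05] [-4.71657502e-02  2.60272964e-01  1.86188777e+00 -2.70083633e-05
  1.01946051e+00 -1.61865623e+00] 2.1 0.006113744369752576
```

View pics/w1b.png

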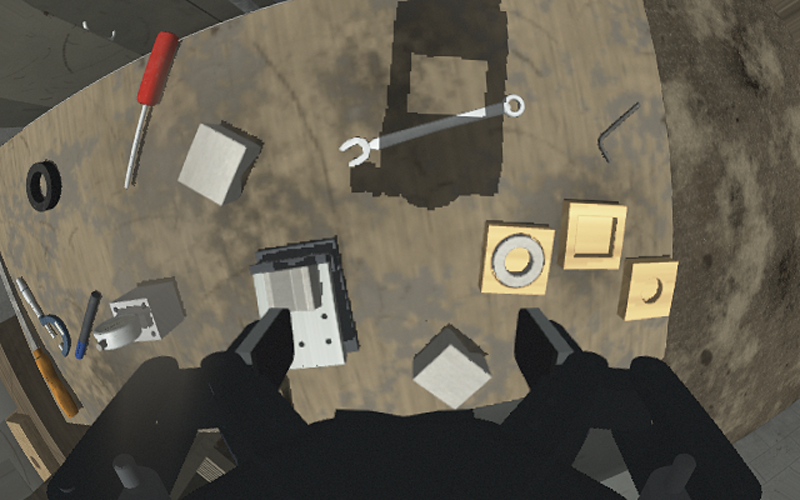

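```bash
python3 - <<'E'
from h import *
i=cv2.imread("pics/w1.png")
a=cv2.resize(i[180:300,190:290],None,fx=5,fy=5,interpolation=cv2.INTER_CUBIC)
b=cv2.resize(i[155:225,445:505],None,fx=5,fy=5,interpolation=cv2.INTER_CUBIC)
o=np.zeros((600,800,3),np.uint8); o[:,:500]=a; o[:350,500:]=b; cv2.imwrite("pics/w1c.png",o)
E
```

```text
(no output)
```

View pics/w1c.png

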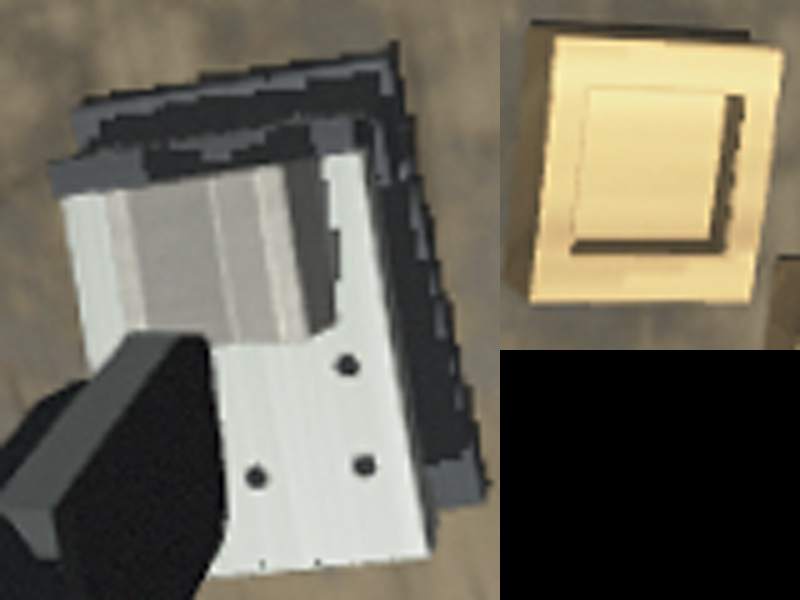

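Crop: plate far-right corner at (432,553), block top corners at (282,165), (309,343) and (105,190); nest top corners at (552,35), (782,50), (752,303), (528,300), pocket along its wider side nearly parallel to the image columns.

```bash
cat > fit.py <<'E'
from h import *
from scipy.optimize import least_squares
def platepts(v,P):
    "v=x,y,yaw of mark"
    M=(R.from_euler('z',v[2])*R.from_euler('y',-15,degrees=True)).as_matrix()
    return np.asarray(P,float)@M.T+np.r_[v[:2],43]
def flat(v,P,z=0): return np.asarray(P,float)@R.from_euler('z',v[2]).as_matrix().T+np.r_[v[:2],z]
def fit(f,c,P,px,v0,fish=True):
    s=least_squares(lambda v:(proj(c,f(v,P),fish)-px).ravel(),v0,loss='soft_l1',x_scale=[1,1,.01]); return s.x,s.fun.reshape(-1,2)
E
python3 - <<'E'
from fit import *
w=load("w1")
P=[(80,40,0),(-20,22,30),(20,22,30),(-20,-22,30)]
px=np.array([(432,553),(282,165),(309,343),(105,190)])/5+[190,180]
v,f=fit(platepts,w,P,px-.4,[495,-20,0]); print("plate",v,f.round(1).tolist())
N=[(-35,-35,20),(-35,35,20),(35,35,20),(35,-35,20)]
px=np.array([(52,35),(282,50),(252,303),(28,300)])/5+[445,155]
v,f=fit(flat,w,N,px-.4,[440,288,0]); print("nest",v,f.round(1).tolist())
# pocket rim points in nest frame
for p in [(87,88),(245,95),(230,250),(75,250)]:
    q=at_z(w,np.array(p)/5+[444.6,154.6],20,True)-np.r_[v[:2],0]; print(R.from_euler('z',-v[2]).apply(q).round(1))
for p in [(103,290),(147,278),(185,318),(137,345)]: print(at_z(w,np.array(p)/1.25,57,True).round())
E
```

```text
plate [ 4.89552880e+02 -1.18991257e+01  1.11234883e-01] [[1.9, 1.9], [0.4, -0.2], [-0.8, 0.3], [-0.8, -1.3]]
nest [ 4.43440924e+02  2.92889066e+02 -1.01656375e-02] [[0.6, 0.2], [-0.1, -0.1], [-0.6, -0.4], [-0.0, 0.3]]
[-22.  -24.5  20. ]
[-22.2  24.5  20. ]
[20.5 26.  20. ]
[ 20.9 -22.9  20. ]
[ 496. -255.   57.]
[ 479. -180.   57.]
[ 522. -138.   57.]
[ 562. -219.   57.]
```

```bash
cat >> fit.py <<'E'
def plateR(yaw,flip=False):
    n=R.from_euler('z',yaw)*R.from_euler('y',-15,degrees=True); X,Y,Z=n.as_matrix().T
    return R.from_matrix(np.c_[-X,Y,-Z])
def go(goal,GR):
    from bench import r
    s=r.read_state(); A=R.from_rotvec(s["eef_rot"]); a=plan(s["position"],A,goal,GR)
    print("at",s["position"].round(2),"shift",a[0].tolist(),"turn",a[1].tolist(),"dist",np.linalg.norm(a[0])*400,"deg",np.linalg.norm(a[1])*180,"t",s["clock"])
E
python3 - <<'E'
from fit import *
from bench import r
print(r.tip_reach)
v=[489.5,-12,.111]
go(platepts(v,[(0,0,97)])[0],plateR(v[2]))
E
```

```text
17.0
at [429.95  90.82 260.31] shift [-0.0863, -0.2641, 0.309] turn [-0.0046, -0.0833, -0.0349] dist 166.2179292374923 deg 16.277872834003833 t 2.1
```

Call:
send_rows(
  deltas=[
    [[-0.086, -0.264, 0.309], [-0.0046, -0.0833, -0.035], 100],
    [[-0.086, -0.264, 0.309], [-0.0046, -0.0833, -0.035], 100],
    [[-0.086, -0.264, 0.309], [-0.0046, -0.0833, -0.035], 100],
    [[-0.086, -0.264, 0.309], [-0.0046, -0.0833, -0.035], 100],
    [[-0.086, -0.264, 0.309], [-0.0046, -0.0833, -0.035], 100],
    [[-0.086, -0.264, 0.309], [-0.0046, -0.0833, -0.035], 100],
  ],
  grip_force=50,
)

```text
clock: 2.85
position: [464.9, -14.4, 138.1]
eef_rot: [-0.161, 2.873, 0.02]
force: [-0.1, 0.3, 1.3]
grip_width: 85.6
gripper_force: 0.0
```

```bash
python3 - <<'E'
from fit import *
from bench import r
w=snap("wrist","w2"); s=r.read_state(); print(s["position"],s["eef_rot"],s["joints"],s["clock"],np.abs(s["qd"]).max())
i=cv2.imread("pics/w2.png"); cv2.imwrite("pics/w2b.png",cv2.resize(i[100:400,120:520],(800,600),interpolation=cv2.INTER_CUBIC))
E
```

```text
[464.98070904 -14.32136225 138.23213929] [-0.16174614  2.87264789  0.01976619] [-0.34297852  0.46406056  2.11170785  0.3435127   0.34527061 -2.33719297] 2.9 0.0046062160847989185
```

View pics/w2b.png

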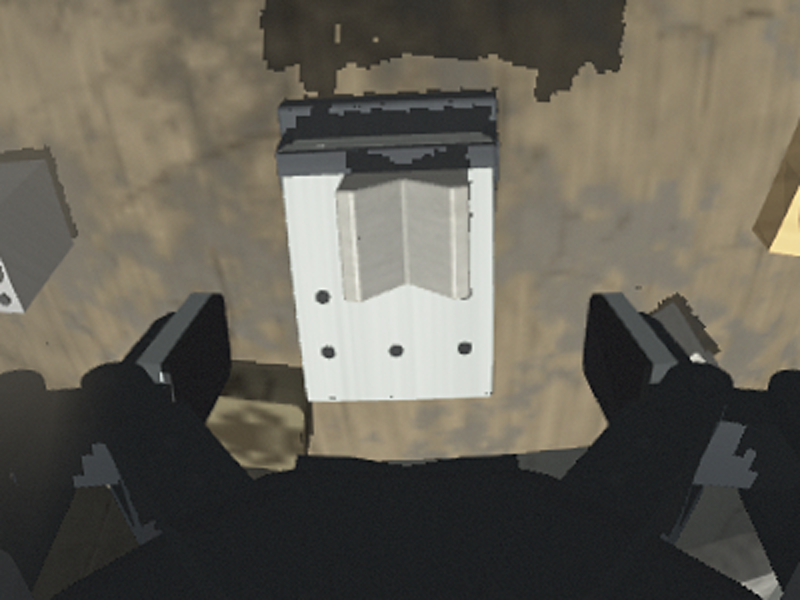

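Crop (2x, offset 120,100): plate far corners at (308,402) and (493,396), block far top corners at (347,301) and (468,298), nicely between the open fingers.

```bash
python3 - <<'E'
from fit import *
w=load("w2")
P=[(80,-40,0),(80,40,0),(20,-22,30),(20,22,30)]
px=np.array([(308,402),(493,396),(347,301),(468,298)])/2+[119.75,99.75]
v,f=fit(platepts,w,P,px,[490,-12,.1]); print("plate",v,f.round(1).tolist())
q=[(-20,-40,0),(-20,40,0),(-20,-40,5),(-20,40,5),(-20,-22,30),(-20,22,30),(-20,0,15)]
print(((proj(w,platepts(v,q),True)-[119.75,99.75])*2).round().tolist())
go(platepts(v,[(0,0,27)])[0],plateR(v[2]))
E
```

```text
plate [ 4.89231351e+02 -1.27696847e+01  1.02343581e-01] [[0.3, -1.9], [1.8, 1.8], [-4.0, -0.8], [0.1, 1.2]]
[[297.0, 166.0], [512.0, 168.0], [294.0, 169.0], [515.0, 171.0], [336.0, 185.0], [473.0, 186.0], [405.0, 175.0]]
at [464.98 -14.32 138.23] shift [0.0035, -0.0026, 0.1782] turn [0.0005, 0.0009, 0.0032] dist 71.3013323858678 deg 0.605078507302978 t 2.9
```

Call:
send_rows(
  deltas=[
    [[0.003, -0.003, 0.06], [0, 0, 0.003], 100],
    [[0.003, -0.003, 0.12], [0, 0, 0.003], 100],
    [[0.003, -0.003, 0.178], [0, 0, 0.003], 100],
    [[0.003, -0.003, 0.178], [0, 0, 0.003], 100],
    [[0.003, -0.003, 0.178], [0, 0, 0.003], 100],
    [[0.003, -0.003, 0.178], [0, 0, 0.003], 100],
  ],
  grip_force=50,
)

```text
clock: 3.65
position: [482.1, -14.4, 68.9]
eef_rot: [-0.146, 2.874, 0.022]
force: [0.7, 0.5, 0.5]
grip_width: 85.4
gripper_force: 0.0
```

```bash
python3 - <<'E'
from fit import *
from bench import r
w=snap("wrist","w3"); s=r.read_state(); print(s["position"],s["eef_rot"],s["joints"],s["force"],s["clock"])
v=[489.2,-12.8,.102]
go(platepts(v,[(0,0,27)])[0],plateR(v[2]))
i=cv2.imread("pics/w3.png"); cv2.imwrite("pics/w3b.png",cv2.resize(i[100:400,120:520],(800,600),interpolation=cv2.INTER_CUBIC))
E
```

```text
[482.05131732 -14.44680582  68.71673599] [-0.14589392  2.87456346  0.02180595] [-0.32841006  0.64361575  2.11133926  0.64873335  0.1833178  -2.62792471] [ 0.15812852  0.22690624 -0.15551657] 3.7
at [482.05 -14.45  68.72] shift [-0.0009, 0.0023, -0.0007] turn [0.0005, 0.0006, -0.0002] dist 1.0268398122394748 deg 0.1451206394693739 t 3.7
```

View pics/w3b.png

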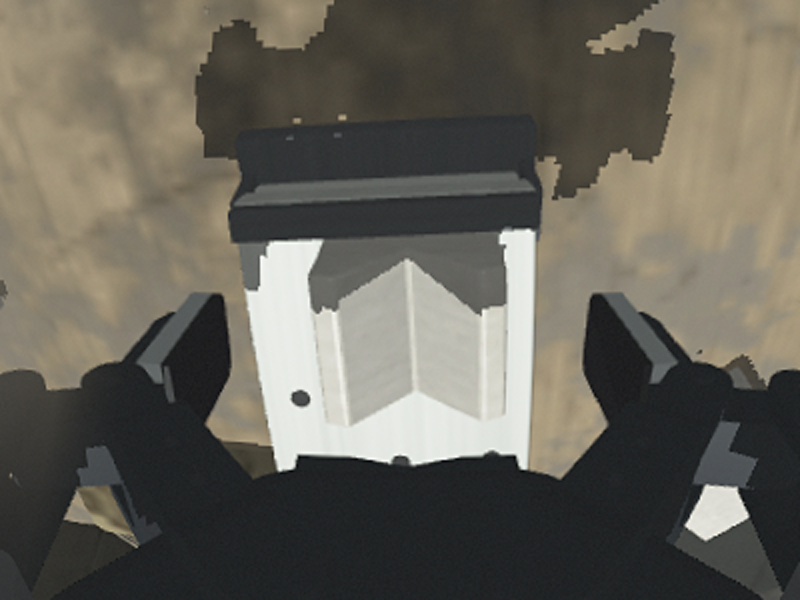

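The block sits between the fingers, far top corners at (327,427) and (506,417), V line from (407,262) to (415,392): it is turned about 3.5° further than the tool.

```bash
python3 - <<'E'
from fit import *
w=load("w3")
px=np.array([(327,427),(506,417)])/2+[119.75,99.75]
for yaw in (.13,.163,.19):
    s=least_squares(lambda u:(proj(w,platepts([u[0],u[1],yaw],[(20,-22,30+u[2]),(20,22,30+u[2])]),True)-px).ravel(),[489,-12,0]); print(s.x,s.fun.round(1))
    v=[s.x[0],s.x[1],yaw]
    print(((proj(w,platepts(v,[(-20,-22,30),(-20,22,30),(80,-40,0),(80,40,0),(-20,-40,0),(-20,40,0)]),True)-[119.75,99.75])*2).round().tolist())
    go(platepts(v,[(0,0,27)])[0],plateR(v[2]))
E
```

```text
[491.55547884 -11.59953793  -3.7341379 ] [ 0.  -1.4  0.1  1.4]
[[310.0, 281.0], [516.0, 275.0], [299.0, 521.0], [540.0, 516.0], [260.0, 239.0], [564.0, 231.0]]
at [482.05 -14.45  68.72] shift [-0.0069, 0.0042, 0.0009] turn [-0.0018, 0.0006, -0.0089] dist 3.251092124194576 deg 1.6380000000000001 t 3.7
[491.54938869 -12.10341416  -3.64447938] [-0.  -0.5  0.   0.5]
[[304.0, 283.0], [509.0, 273.0], [306.0, 523.0], [546.0, 513.0], [257.0, 243.0], [560.0, 227.0]]
at [482.05 -14.45  68.72] shift [-0.0068, 0.0023, 0.0009] turn [-0.0046, 0.0006, -0.019] dist 2.8938555596297473 deg 3.520461333405041 t 3.7
[491.5423906  -12.51382904  -3.54969901] [ 0.   0.2 -0.  -0.2]
[[299.0, 285.0], [504.0, 271.0], [311.0, 525.0], [551.0, 511.0], [255.0, 246.0], [557.0, 223.0]]
at [482.05 -14.45  68.72] shift [-0.0067, 0.0009, 0.0009] turn [-0.0068, 0.0006, -0.0273] dist 2.7279296178604024 deg 5.065297227211844 t 3.7
```

Call:
send_rows(
  deltas=[
    [[-0.007, 0.003, 0], [-0.004, 0.0005, -0.016], 100],
    [[-0.007, 0.003, 0], [-0.004, 0.0005, -0.016], 100],
    [[-0.007, 0.003, 0], [-0.004, 0.0005, -0.016], 60],
    [[-0.007, 0.003, 0], [-0.004, 0.0005, -0.016], 45],
    [[-0.007, 0.003, 0], [-0.004, 0.0005, -0.016], 40],
    [[-0.007, 0.003, 0], [-0.004, 0.0005, -0.016], 40],
    [[-0.007, 0.003, 0], [-0.004, 0.0005, -0.016], 40],
    [[-0.007, 0.003, 0], [-0.004, 0.0005, -0.016], 40],
  ],
  grip_force=50,
)

```text
clock: 4.7
position: [484.2, -13.1, 68.6]
eef_rot: [-0.22, 2.873, 0.031]
force: [-2.0, -1.2, 5.6]
grip_width: 42.4
gripper_force: 51.0
```

Call:
send_rows(
  deltas=[
    [[0, 0, -0.05], [0, 0, 0], 40],
    [[0, 0, -0.12], [0, 0, 0], 40],
    [[0, 0, -0.2], [0, 0, 0], 40],
    [[0, 0, -0.2], [0, 0, 0], 40],
    [[0, 0, -0.2], [0, 0, 0], 40],
  ],
)

```text
clock: 5.32
position: [463.7, -16.1, 145.0]
eef_rot: [-0.22, 2.875, 0.032]
force: [0.8, 0.8, -3.8]
grip_width: 42.4
gripper_force: 52.9
```

```bash
cat >> fit.py <<'E'
def downR(yaw):
    c,s=np.cos(yaw),np.sin(yaw); return R.from_matrix(np.c_[(-c,-s,0),(-s,c,0),(0,0,-1)])
E
python3 - <<'E'
from fit import *
snap("wrist","w4"); go([443,293.3,105],downR(-.01))
i=cv2.imread("pics/w4.png"); cv2.imwrite("pics/w4b.png",cv2.resize(i[180:330,220:420],(800,600),interpolation=cv2.INTER_CUBIC))
E
```

```text
at [463.59 -16.07 144.66] shift [-0.0388, 0.772, 0.115] turn [0.0076, 0.0821, 0.0515] dist 312.59288283644594 deg 17.498388725822732 t 5.375
```

View pics/w4b.png

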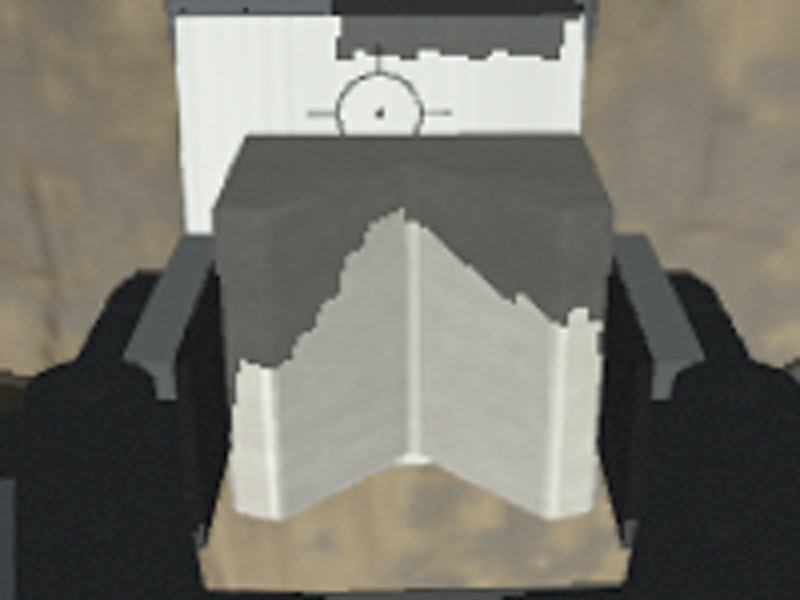

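The block is held square (near bottom corners (245,135) and (580,135), far top corners (236,513) and (597,512)), and the engraved ring is visible at crop (379,113).

```bash
python3 - <<'E'
from fit import *
w=load("w4"); T=w["world_to_cam"]
f=lambda p:np.array(p)/4+[219.6,179.6]
print("mark",at_z(w,f((379,113)),43,True),"line ends",[at_z(w,f(p),43,True).round(1).tolist() for p in[(308,114),(451,113)]])
s_rot=R.from_rotvec([-0.22,2.875,.032]); pos=np.array([463.6,-16.07,144.66])
px=f([(245,135),(580,135),(213,208),(610,206),(234,513),(597,512)])
P=np.array([(-20,-22,0),(-20,22,0),(-20,-22,30),(-20,22,30),(20,-22,30),(20,22,30)],float)
def pts(u):
    q=R.from_euler('yz',u[3:]).apply(P-[0,0,20])+[0,0,20]
    return s_rot.apply(np.c_[u[0]-q[:,0],u[1]+q[:,1],u[2]-q[:,2]])+pos
s=least_squares(lambda u:(proj(w,pts(u),True)-px).ravel(),[0,0,27,0,0],x_scale=[1,1,1,.02,.02]); print(s.x,s.fun.round(1))
E
```

```text
mark [491.07131758 -18.54255437  43.        ] line ends [[493.4, -32.1, 43.0], [489.0, -4.8, 43.0]]
[-1.42705631e+00 -3.32140723e-01  3.14984968e+01 -2.53765339e-02
  5.62640378e-03] [ 0.6  0.1 -0.7 -0.5 -0.  -0.   0.5 -0.2  0.1  0.5 -0.6  0.2]
```

Call:
send_rows(
  deltas=[
    [[-0.036, 0.773, 0.115], [0.0076, 0.0821, 0.0515], 40],
    [[-0.036, 0.773, 0.115], [0.0076, 0.0821, 0.0515], 40],
    [[-0.036, 0.773, 0.115], [0.0076, 0.0821, 0.0515], 40],
    [[-0.036, 0.773, 0.115], [0.0076, 0.0821, 0.0515], 40],
    [[-0.036, 0.773, 0.115], [0.0076, 0.0821, 0.0515], 40],
    [[-0.036, 0.773, 0.115], [0.0076, 0.0821, 0.0515], 40],
    [[-0.036, 0.773, 0.115], [0.0076, 0.0821, 0.0515], 40],
    [[-0.036, 0.773, 0.115], [0.0076, 0.0821, 0.0515], 40],
    [[-0.036, 0.773, 0.115], [0.0076, 0.0821, 0.0515], 40],
    [[-0.036, 0.773, 0.115], [0.0076, 0.0821, 0.0515], 40],
  ],
)

```text
clock: 6.62
position: [442.7, 292.0, 105.4]
eef_rot: [0.02, 3.14, -0.002]
force: [0.3, 0.8, -2.5]
grip_width: 42.5
gripper_force: 53.0
```

```bash
python3 - <<'E'
from fit import *
from bench import r
snap("wrist","w5"); go([441.7,293.6,105],downR(-.01)); s=r.read_state(); print(s["eef_rot"],s["joints"],s["grip_width"])
i=cv2.imread("pics/w5.png"); cv2.imwrite("pics/w5b.png",cv2.resize(i[100:350,155:489],(800,600),interpolation=cv2.INTER_CUBIC))
E
```

```text
at [442.75 292.13 105.49] shift [0.0027, 0.0036, 0.0012] turn [-0.0003, 0.0006, -0.0007] dist 1.862900963551203 deg 0.17451647486698785 t 6.675
[ 1.92066601e-02  3.13968624e+00 -1.48602668e-03] [ 0.37326735  0.61977704  1.78997939 -0.0023432   0.73047219 -1.18355008] 42.54470348468593
```

View pics/w5b.png

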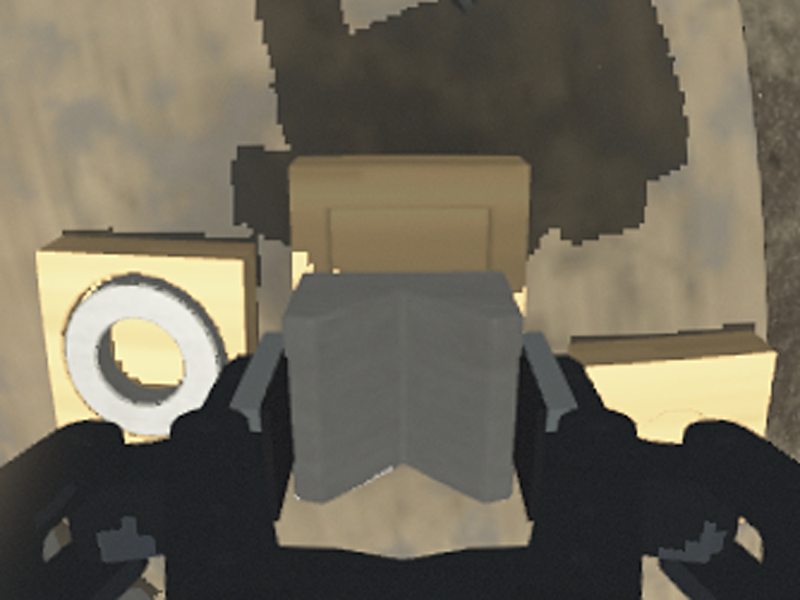

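The near pocket rim corners are at (329,207) and (491,207), nest near top corners at (290,165) and (529,163), with the block straight above.

```bash
python3 - <<'E'
from fit import *
w=load("w5")
f=lambda p:np.array(p)/[800/334,2.4]+[154.8,99.8]
for p in [(329,207),(491,207),(290,165),(529,163)]: print(at_z(w,f(p),20,True).round(1))
s_rot=R.from_rotvec([.0192,3.1397,-.0015]); pos=np.array([442.75,292.13,105.49])
px=f([(300,272),(507,272),(284,318),(520,318),(297,500),(513,500)])
P=np.array([(-20,-22,0),(-20,22,0),(-20,-22,30),(-20,22,30),(20,-22,30),(20,22,30)],float)
def pts(u):
    q=R.from_euler('yz',u[3:]).apply(P-[0,0,20])+[0,0,20]
    return s_rot.apply(np.c_[u[0]-q[:,0],u[1]+q[:,1],u[2]-q[:,2]])+pos
s=least_squares(lambda u:(proj(w,pts(u),True)-px).ravel(),[0,0,27,0,0],x_scale=[1,1,1,.02,.02]); print(s.x,s.fun.round(1))
E
```

```text
[420.9 270.4  20. ]
[421.5 317.5  20. ]
[408.4 259.5  20. ]
[408.6 328.4  20. ]
[-1.46258929e+00 -3.69056738e-01  3.17007880e+01 -4.65748786e-03
  4.79073888e-03] [ 1.6 -0.  -2.  -0.5 -0.4  0.3  1.4 -0.3 -0.3  0.5 -0.5  0. ]
```

Call:
send_rows(
  deltas=[
    [[0.002, 0.005, 0.04], [0, 0, 0], 40],
    [[0.002, 0.005, 0.09], [0, 0, 0], 40],
    [[0.002, 0.005, 0.126], [0, 0, 0], 40],
    [[0.002, 0.005, 0.126], [0, 0, 0], 40],
    [[0.002, 0.005, 0.136], [0, 0, 0], 40],
    [[0.002, 0.005, 0.146], [0, 0, 0], 40],
    [[0.002, 0.005, 0.146], [0, 0, 0], 40],
  ],
)

```text
clock: 7.55
position: [441.7, 295.2, 47.0]
eef_rot: [0.016, 3.14, -0.001]
force: [-0.3, 0.4, -3.6]
grip_width: 42.6
gripper_force: 53.0
```

Call:
send_rows(
  deltas=[
    [[0, -0.002, 0.003], [0, 0, 0], 40],
    [[0, -0.002, 0.006], [0, 0, 0], 40],
    [[0, -0.002, 0.009], [0, 0, 0], 40],
    [[0, -0.002, 0.011], [0, 0, 0], 40],
    [[0, -0.002, 0.011], [0, 0, 0], 40],
  ],
)

```text
clock: 8.18
position: [442.0, 294.5, 42.6]
eef_rot: [0.016, 3.139, -0.001]
force: [0.6, -0.7, -4.6]
grip_width: 42.5
gripper_force: 53.0
```

Call:
send_rows(
  deltas=[
    [[0, 0, 0.002], [0, 0, 0], 40],
    [[0, 0, 0.004], [0, 0, 0], 40],
    [[0, 0, 0.006], [0, 0, 0], 40],
    [[0, 0, 0.006], [0, 0, 0], 40],
  ],
)

```text
clock: 8.68
position: [441.9, 294.5, 40.2]
eef_rot: [0.016, 3.139, -0.001]
force: [1.0, 0.2, -3.4]
grip_width: 42.6
gripper_force: 53.0
```

Call:
send_rows(
  deltas=[
    [[0, 0, 0.002], [0, 0, 0], 40],
    [[0, 0, 0.004], [0, 0, 0], 40],
    [[0, 0, 0.006], [0, 0, 0], 40],
    [[0, 0, 0.006], [0, 0, 0], 40],
  ],
)

```text
clock: 9.18
position: [442.0, 294.5, 37.8]
eef_rot: [0.016, 3.139, -0.001]
force: [3.2, -0.4, -3.7]
grip_width: 42.1
gripper_force: 53.0
```

Call:
send_rows(
  deltas=[
    [[0, 0, 0], [0, 0, 0], 55],
    [[0, 0, 0], [0, 0, 0], 65],
    [[0, 0, 0], [0, 0, 0], 75],
    [[0, 0, 0], [0, 0, 0], 75],
    [[0, 0, -0.05], [0, 0, 0], 75],
    [[0, 0, -0.15], [0, 0, 0], 75],
    [[0, 0, -0.25], [0, 0, 0], 75],
    [[0, 0, -0.25], [0, 0, 0], 75],
  ],
)

```text
clock: 10.18
position: [443.3, 295.4, 140.7]
eef_rot: [0.015, 3.133, 0.003]
force: [-0.2, 0.2, -0.8]
grip_width: 63.9
gripper_force: 0.0
```

```bash
python3 - <<'E'
from fit import *
from bench import r
snap("wrist","w6"); s=r.read_state(); print(s["position"],s["eef_rot"],s["grip_width"],s["force"])
i=cv2.imread("pics/w6.png"); cv2.imwrite("pics/w6b.png",cv2.resize(i[130:330,190:450],(780,600),interpolation=cv2.INTER_CUBIC))
E
```

```text
[442.08465241 294.79038389 139.05559098] [1.56326782e-02 3.13677943e+00 3.03369845e-04] 63.979724409607684 [-0.47899293 -0.3750179   0.16324584]
```

View pics/w6b.png

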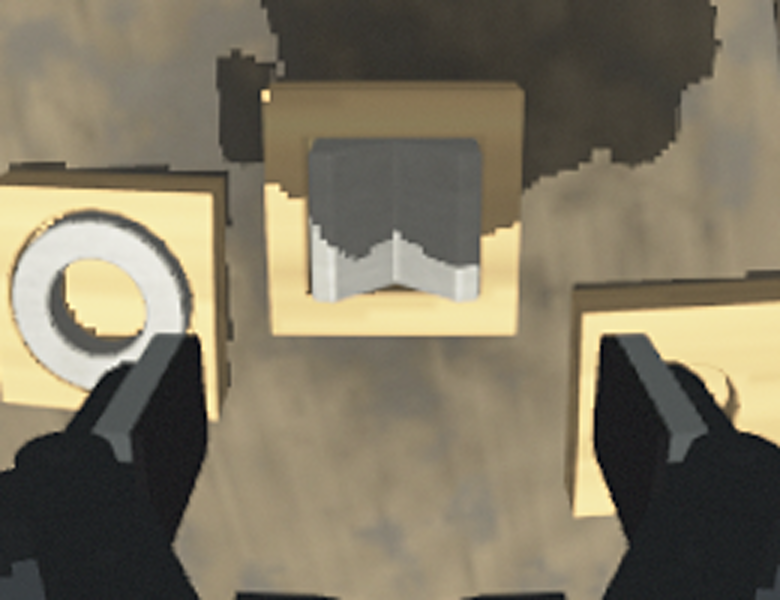

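The block is in the rectangular nest (far top corners (313,300), (479,299), near ones about (311,155), (481,153)); I check its height.

```bash
python3 - <<'E'
from fit import *
w=load("w6")
f=lambda p:np.array(p)/3+[189.67,129.67]
px=f([(313,300),(479,299),(310,155),(482,153)])
P=[(20,-22,0),(20,22,0),(-20,-22,0),(-20,22,0)]
s=least_squares(lambda v:(proj(w,flat(v[:3],P,v[3]),True)-px).ravel(),[443,293,0,40],x_scale=[1,1,.01,1]);print(s.x,s.fun.round(1))
N=[(-35,-35,20),(-35,35,20),(35,35,20),(35,-35,20)]
v,e=fit(flat,w,N,f([(263,95),(524,92),(517,335),(272,335)]),[443,293,0]); print(v,e.round(1).tolist())
print(((proj(w,flat(v,[(20,-22,40),(20,22,40),(-20,-22,40),(-20,22,40)]),True)-[189.67,129.67])*3).round().tolist())
go([443,200,200],downR(0))
E
```

```text
[ 4.43318397e+02  2.94246659e+02 -5.95067065e-03  3.18406569e+01] [ 0.4  0.2 -0.2  0.3 -0.1 -0.4 -0.2 -0. ]
[ 4.43930981e+02  2.93654298e+02 -6.13675359e-03] [[-0.3, -0.7], [0.2, -0.1], [-0.1, 0.3], [0.2, 0.6]]
[[309.0, 314.0], [479.0, 313.0], [305.0, 163.0], [482.0, 162.0]]
at [442.08 294.79 139.06] shift [-0.0054, -0.2369, -0.1524] turn [0.0001, 0.0015, -0.0032] dist 112.69536281498009 deg 0.6363961030678927 t 10.225
```

Call:
send_rows(
  deltas=[
    [[0, -0.1, -0.2], [0, 0, 0], 100],
    [[0, -1.0, -0.28], [0, 0, 0], 100],
    [[0, -1.0, -0.28], [0, 0, 0], 100],
    [[0, -1.0, -0.28], [0, 0, 0], 100],
    [[0, -1.0, -0.28], [0, 0, 0], 100],
    [[0, -1.0, -0.28], [0, 0, 0], 100],
    [[0, -1.0, -0.28], [0, 0, 0], 100],
    [[0, -1.0, -0.28], [0, 0, 0], 100],
    [[0, -1.0, -0.28], [0, 0, 0], 100],
  ],
)

```text
clock: 11.35
position: [436.1, -104.8, 248.9]
eef_rot: [-0.018, -3.14, -0.002]
force: [-1.1, -0.2, 0.3]
grip_width: 85.6
gripper_force: 0.0
```

Call:
send_rows(
  deltas=[
    [[0, -0.25, 0], [0, 0, 0], 100],
    [[0, -0.25, 0], [0, 0, 0], 100],
    [[0, -0.25, 0], [0, 0, 0], 100],
    [[0, -0.25, 0], [0, 0, 0], 100],
    [[0, -0.25, 0], [0, 0, 0], 100],
  ],
)

```text
clock: 11.98
position: [435.9, -203.1, 249.9]
eef_rot: [0.012, 3.141, 0.001]
force: [-0.5, 0.4, -0.1]
grip_width: 85.6
gripper_force: 0.0
```

```bash
python3 - <<'E'
from fit import *
from bench import r
snap("wrist","w7"); s=r.read_state(); print(s["position"],s["eef_rot"],s["joints"],s["clock"])
i=cv2.imread("pics/w7.png"); cv2.imwrite("pics/w7b.png",cv2.resize(i[130:330,190:450],(780,600),interpolation=cv2.INTER_CUBIC))
E
```

```text
[ 436.05539031 -203.48958326  250.02197732] [1.21052532e-02 3.14057200e+00 3.18742738e-05] [-6.69769424e-01  3.32291961e-01  1.78233943e+00  7.38996568e-04
  1.02618967e+00 -2.23323946e+00] 12.025
```

View pics/w7b.png

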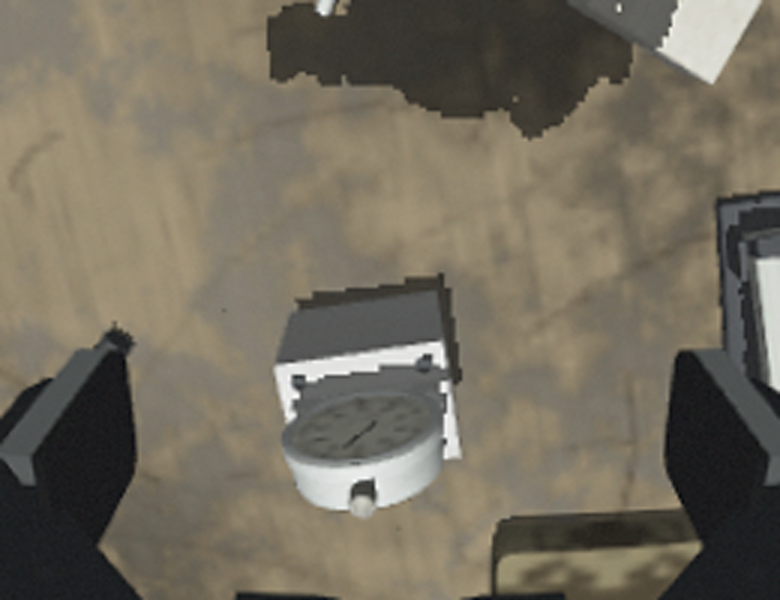

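The view shows the stand with its near top edge (276,366)–(444,342), right far top corner (461,458), the dial facing the robot and the cap end at (362,508).

```bash
cat >> fit.py <<'E'
def gR(yaw,tilt=0):
    n=R.from_euler('z',yaw)*R.from_euler('y',-tilt,degrees=True); X,Y,Z=n.as_matrix().T
    return R.from_matrix(np.c_[Y,X,-Z])
E
python3 - <<'E'
from fit import *
w=load("w7")
f=lambda p:np.array(p)/3+[189.67,129.67]
v,e=fit(flat,w,[(-25,-32,57),(-25,32,57),(25,32,57)],f([(276,366),(444,342),(461,458)]),[524,-226,.14]); print(v,e.round(1).tolist())
print("cap",at_z(w,f((362,508)),124,True))
# dial: ellipse centre (front face, z=88)
print("dial",at_z(w,f((362,428)),88,True), "L/R case",at_z(w,f((282,440)),88,True),at_z(w,f((444,415)),88,True))
go([v[0],v[1],170],gR(v[2]))
E
```

```text
[ 5.31715793e+02 -2.15329884e+02  1.46133239e-01] [[-0.3, -0.1], [0.1, 0.1], [0.2, 0.0]]
cap [ 531.54599924 -216.02178506  124.        ]
dial [ 521.55806316 -217.03844957   88.        ] L/R case [ 526.5191286  -245.21996629   88.        ] [ 516.7141801  -188.71029798   88.        ]
at [ 436.06 -203.49  250.02] shift [-0.2392, -0.0278, 0.2003] turn [0.0002, 0.0003, 0.451] dist 125.28978888959786 deg 81.18002594234619 t 12.025
```

Call:
send_rows(
  deltas=[
    [[-0.235, -0.029, 0.2], [0, 0, 0.448], 100],
    [[-0.235, -0.029, 0.2], [0, 0, 0.448], 100],
    [[-0.235, -0.029, 0.2], [0, 0, 0.448], 100],
    [[-0.235, -0.029, 0.2], [0, 0, 0.448], 100],
    [[-0.235, -0.029, 0.2], [0, 0, 0.448], 100],
    [[-0.235, -0.029, 0.2], [0, 0, 0.448], 100],
    [[-0.235, -0.029, 0.2], [0, 0, 0.448], 100],
    [[-0.235, -0.029, 0.2], [0, 0, 0.448], 100],
    [[-0.235, -0.029, 0.2], [0, 0, 0.448], 100],
    [[-0.235, -0.029, 0.2], [0, 0, 0.448], 100],
    [[-0.235, -0.029, 0.2], [0, 0, 0.448], 100],
  ],
  grip_force=40,
)

```text
clock: 13.4
position: [530.3, -217.7, 170.5]
eef_rot: [2.042, 2.385, 0.001]
force: [-0.6, 0.0, 0.6]
grip_width: 85.5
gripper_force: 0.0
```

```bash
python3 - <<'E'
from fit import *
from bench import r
snap("wrist","w8"); s=r.read_state(); print(s["joints"])
go([530.2,-215.8,86],gR(.155))
E
```

```text
[-5.84729733e-01  5.59098837e-01  1.63967937e+00  3.32247889e-04
  9.40626055e-01 -7.39051154e-01]
at [ 530.3  -217.83  170.51] shift [0.0053, 0.0001, 0.2113] turn [0.0006, 0.0004, -0.0003] dist 84.54659307151293 deg 0.14058449416631977 t 13.45
```

Call:
send_rows(
  deltas=[
    [[0.005, 0, 0.05], [0, 0, 0], 100],
    [[0.005, 0, 0.12], [0, 0, 0], 100],
    [[0.005, 0, 0.18], [0, 0, 0], 100],
    [[0.005, 0, 0.211], [0, 0, 0], 100],
    [[0.005, 0, 0.211], [0, 0, 0], 100],
    [[0.005, 0, 0.211], [0, 0, 0], 60],
    [[0.005, 0, 0.211], [0, 0, 0], 35],
    [[0.005, 0, 0.211], [0, 0, 0], 25],
    [[0.005, 0, 0.211], [0, 0, 0], 15],
    [[0.005, 0, 0.211], [0, 0, 0], 15],
    [[0.005, 0, 0.211], [0, 0, 0], 15],
    [[0.005, 0, 0.211], [0, 0, 0], 15],
  ],
  grip_force=40,
)

```text
clock: 14.95
position: [530.5, -216.3, 86.5]
eef_rot: [2.043, 2.383, 0.001]
force: [1.9, 1.0, 4.7]
grip_width: 20.5
gripper_force: 43.7
```

Call:
send_rows(
  deltas=[
    [[0, 0, -0.03], [0, 0, 0], 15],
    [[0, 0, -0.08], [0, 0, 0], 15],
    [[0, 0, -0.13], [0, 0, 0], 15],
    [[0, 0, -0.18], [0, 0, 0], 15],
    [[0, 0, -0.22], [0, 0, 0], 15],
    [[0, 0, -0.22], [0, 0, 0], 15],
    [[0, 0, -0.22], [0, 0, 0], 15],
  ],
  grip_force=60,
)

```text
clock: 15.82
position: [529.3, -215.7, 173.5]
eef_rot: [2.045, 2.385, 0.0]
force: [-0.1, -0.5, -1.3]
grip_width: 20.3
gripper_force: 59.5
```

```bash
python3 - <<'E'
from fit import *
from bench import r
snap("wrist","w9"); snap("scene","s9"); snap("side","d9"); s=r.read_state(); print(s["joints"],s["force"],s["grip_width"],s["eef_rot"])
M=np.array([491.1,-18.5,0.155]); 
for h in (78+30,78+0): go(platepts([491.1,-18.5,.158],[(-1.5,0,h)])[0],gR(.158,15))
E
```

```text
[-5.82420952e-01  5.54099421e-01  1.64032581e+00  2.54395519e-04
  9.47109887e-01 -7.35913638e-01] [ 0.73755821  0.04018186 -1.04062813] 20.560975725425664 [2.04473927e+00 2.38504723e+00 3.33171849e-04]
at [ 529.38 -215.69  173.15] shift [0.5015, -0.0928, 0.0656] turn [-0.0833, 0.0002, -0.0015] dist 205.68614926630326 deg 14.996473985574076 t 15.975
at [ 529.38 -215.69  173.15] shift [0.5015, -0.0734, 0.138] turn [-0.0833, 0.0002, -0.0015] dist 210.1176089717375 deg 14.996473985574076 t 15.975
```

Call:
send_rows(
  deltas=[
    [[0.3, -0.093, 0], [-0.0833, 0, -0.0015], 15],
    [[0.3, -0.093, 0], [-0.0833, 0, -0.0015], 15],
    [[0.3, -0.093, 0], [-0.0833, 0, -0.0015], 15],
    [[0.3, -0.093, 0], [-0.0833, 0, -0.0015], 15],
    [[0.3, -0.093, 0], [-0.0833, 0, -0.0015], 15],
    [[0.3, -0.093, 0], [-0.0833, 0, -0.0015], 15],
  ],
  grip_force=60,
)

```text
clock: 16.73
position: [476.3, -104.4, 174.0]
eef_rot: [1.917, 2.246, 0.296]
force: [0.6, 0.3, -0.3]
grip_width: 20.2
gripper_force: 59.8
```

```bash
python3 - <<'E'
from fit import *
c=snap("wrist","w10"); g=cv2.cvtColor(c["color"],cv2.COLOR_RGB2GRAY)
V=[491.1,-18.5,.158]
pr=proj(c,platepts(V,[(0,0,0),(8,0,0),(0,8,0),(80,40,0),(80,-40,0),(-20,40,0),(-20,-40,0)]),True); print(pr.round(1).tolist())
# rectify a plate patch at 0.25 mm/px about the predicted mark
u=np.arange(-24,24.01,.25); X,Y=np.meshgrid(u,u,indexing='ij')
m=proj(c,platepts(V,np.c_[X.ravel(),Y.ravel(),0*X.ravel()]),True).reshape(X.shape+(2,)).astype(np.float32)
p=cv2.remap(g,m[...,0],m[...,1],cv2.INTER_LINEAR).astype(np.float32); np.save("p10.npy",p)
print(cv2.resize(p,(32,32),interpolation=cv2.INTER_AREA).astype(int).tolist())
# template: ring r=8
d=cv2.GaussianBlur(p,(0,0),8)-p; t=(np.abs(np.hypot(*np.meshgrid(np.arange(-9.5,9.6,.25),np.arange(-9.5,9.6,.25)))-8)<.5).astype(np.float32); t[38,38]=1
q=cv2.matchTemplate(d,t,cv2.TM_CCOEFF_NORMED); i=np.unravel_index(q.argmax(),q.shape); print("ring score",q.max(),"at plate xy",[-24+.25*(k+38) for k in i])
E
```

```text
[[316.0, 100.1], [325.7, 100.1], [316.0, 90.6], [410.9, 57.1], [409.7, 149.3], [291.8, 53.7], [292.2, 148.1]]
[[104, 105, 103, 104, 104, 104, 105, 105, 104, 104, 104, 104, 104, 104, 105, 104, 104, 104, 104, 104, 105, 104, 104, 104, 104, 104, 104, 105, 105, 105, 105, 104], [105, 105, 106, 105, 104, 105, 104, 105, 104, 104, 104, 103, 104, 103, 104, 104, 104, 98, 96, 104, 105, 105, 105, 105, 105, 106, 106, 105, 106, 105, 105, 106], [124, 121, 133, 133, 127, 123, 122, 119, 123, 126, 123, 123, 121, 118, 119, 126, 121, 117, 114, 112, 125, 126, 124, 121, 119, 114, 127, 127, 123, 119, 118, 117], [217, 211, 220, 220, 215, 217, 216, 213, 221, 227, 228, 229, 226, 225, 226, 226, 223, 222, 219, 216, 219, 220, 218, 215, 216, 214, 220, 221, 219, 216, 215, 216], [232, 230, 231, 231, 228, 231, 231, 230, 230, 230, 232, 233, 232, 232, 234, 234, 232, 232, 231, 230, 230, 233, 232, 231, 233, 234, 232, 232, 232, 231, 231, 230], [232, 229, 231, 231, 228, 230, 231, 230, 230, 231, 232, 233, 232, 232, 234, 234, 232, 232, 231, 230, 230, 233, 232, 230, 232, 234, 231, 232, 232, 231, 231, 230], [232, 230, 231, 231
[... 3561 characters left out ...]
238, 235, 237, 237, 236, 237, 238, 239, 239, 238, 239, 239, 239, 239, 238, 238, 238, 237, 239, 238, 238, 239, 238, 237, 237, 236, 235, 236, 235], [237, 235, 237, 238, 235, 238, 237, 237, 238, 238, 239, 239, 238, 239, 239, 240, 240, 238, 238, 238, 237, 240, 238, 238, 239, 239, 237, 237, 236, 235, 236, 235], [237, 235, 238, 238, 236, 238, 238, 237, 238, 238, 239, 240, 239, 239, 239, 239, 239, 239, 238, 238, 237, 239, 239, 238, 239, 239, 237, 237, 236, 236, 236, 236], [237, 236, 238, 238, 236, 238, 238, 237, 238, 239, 240, 240, 239, 239, 239, 240, 240, 239, 239, 238, 237, 239, 239, 238, 239, 239, 237, 237, 236, 236, 236, 235]]
ring score 0.7625223 at plate xy [np.float64(0.25), np.float64(0.0)]
```

```bash
python3 - <<'E'
from fit import *
from bench import r
V=[491.1,-18.5,.158]
go(platepts(V,[(-1.2,-.5,78.5+12)])[0],gR(.158,15))
E
```

```text
at [ 475.91 -104.06  173.91] shift [0.2043, -0.0192, 0.1077] turn [0.0008, 0.0008, 0.0001] dist 92.69858251343437 deg 0.20444070044880983 t 16.775
```

Call:
send_rows(
  deltas=[
    [[0.1, -0.019, 0.03], [0.0008, 0.0008, 0], 15],
    [[0.204, -0.019, 0.05], [0.0008, 0.0008, 0], 15],
    [[0.204, -0.019, 0.09], [0.0008, 0.0008, 0], 15],
    [[0.204, -0.019, 0.108], [0.0008, 0.0008, 0], 15],
    [[0.204, -0.019, 0.108], [0.0008, 0.0008, 0], 15],
    [[0.204, -0.019, 0.108], [0.0008, 0.0008, 0], 15],
    [[0.204, -0.019, 0.108], [0.0008, 0.0008, 0], 15],
  ],
)

```text
clock: 17.65
position: [466.2, -22.5, 130.4]
eef_rot: [1.92, 2.249, 0.296]
force: [-1.1, 0.0, -1.8]
grip_width: 20.4
gripper_force: 59.8
```

```bash
python3 - <<'E'
from fit import *
from bench import r
V=[491.1,-18.5,.158]
F=[]
for k in range(3):
    snap("side" if k else "scene","e%d"%k); F.append(r.read_state()["force"])
n=platepts(V,[(0,0,1)])[0]-platepts(V,[(0,0,0)])[0]
print(np.round(F,2),np.round(np.array(F)@n,2))
go(platepts(V,[(-1.2,-.5,78.5+12)])[0],gR(.158,15)); print(r.read_state()["joints"])
E
```

```text
[[-1.38 -1.21 -1.59]
 [ 0.27  0.37 -1.94]
 [ 0.94  0.56 -1.61]] [-1.14 -1.95 -1.82]
at [466.01 -22.22 130.31] shift [-0.0019, 0.0017, 0.001] turn [-0.0001, -0.0001, 0.0] dist 1.0954451150103321 deg 0.02545584412271571 t 17.8
[-0.36920366  0.48483753  2.11012194  0.39634164  0.3443539  -0.88771282]
```

Call:
send_rows(
  deltas=[
    [[-0.002, 0.002, 0.006], [0, 0, 0], 15],
    [[-0.002, 0.002, 0.012], [0, 0, 0], 15],
    [[-0.002, 0.002, 0.018], [0, 0, 0], 15],
    [[-0.002, 0.002, 0.025], [0, 0, 0], 15],
    [[-0.002, 0.002, 0.025], [0, 0, 0], 15],
    [[-0.002, 0.002, 0.025], [0, 0, 0], 15],
  ],
)

```text
clock: 18.55
position: [469.3, -22.2, 120.5]
eef_rot: [1.92, 2.251, 0.296]
force: [-0.2, -0.2, -0.7]
grip_width: 20.3
gripper_force: 59.8
```

```bash
cat > fr.py <<'E'
from fit import *
from bench import r,cams
V=[491.1,-18.5,.158]
M=R.from_euler('z',.158)*R.from_euler('y',-15,degrees=True)
F=[];Q=[]
for k in range(8):
    cams.camera("side"); s=r.read_state(); F.append(M.inv().apply(s["force"])); Q.append(M.inv().apply(s["position"]-np.r_[V[:2],43]))
print("F plate",np.mean(F,0).round(2),"sd",np.std(F,0).round(2),"TCP plate",np.mean(Q,0).round(2),s["clock"],s["grip_width"])
E
python3 fr.py
```

```text
F plate [-0.61  0.16 -1.37] sd [0.45 0.3  0.29] TCP plate [-1.23 -0.27 80.67] 18.95 20.58325958249231
```

Call:
send_rows(
  deltas=[
    [[0, 0, 0.004], [0, 0, 0], 15],
    [[0, 0, 0.008], [0, 0, 0], 15],
    [[0, 0, 0.008], [0, 0, 0], 15],
  ],
)

```text
clock: 19.32
position: [470.2, -22.1, 117.4]
eef_rot: [1.92, 2.251, 0.296]
force: [-0.8, -0.1, -0.2]
grip_width: 20.5
gripper_force: 59.9
```

```bash
python3 fr.py
```

```text
F plate [-0.2   0.12  0.23] sd [0.4  0.58 0.27] TCP plate [-1.2  -0.29 77.44] 19.725 20.474046726793304
```

Call:
send_rows(
  deltas=[
    [[0, 0, 0.003], [0, 0, 0], 15],
    [[0, 0, 0.0055], [0, 0, 0], 15],
    [[0, 0, 0.0055], [0, 0, 0], 15],
  ],
)

```text
clock: 20.1
position: [470.8, -22.0, 115.3]
eef_rot: [1.92, 2.251, 0.296]
force: [0.0, 0.6, 1.2]
grip_width: 20.5
gripper_force: 59.9
```

```bash
python3 fr.py; python3 fr.py
```

```text
F plate [-0.19 -0.    0.67] sd [0.5  0.41 0.38] TCP plate [-1.21 -0.28 75.24] 20.5 20.267197646893194
F plate [0.61 0.35 0.8 ] sd [0.55 0.57 0.3 ] TCP plate [-1.21 -0.29 75.24] 20.9 20.554575283374472
```

Call:
send_rows(
  deltas=[
    [[0, 0, 0.0025], [0, 0, 0], 15],
    [[0, 0, 0.0025], [0, 0, 0], 15],
    [[0, 0, 0.0025], [0, 0, 0], 15],
    [[0, 0, 0.0025], [0, 0, 0], 15],
  ],
)

```text
clock: 21.4
position: [471.0, -22.0, 114.4]
eef_rot: [1.919, 2.251, 0.296]
force: [-1.4, -0.3, 1.8]
grip_width: 20.4
gripper_force: 60.0
```

```bash
python3 fr.py; python3 fr.py; python3 fr.py
```

```text
F plate [-0.1  -0.07  1.48] sd [0.49 0.36 0.46] TCP plate [-1.22 -0.28 74.23] 21.8 20.43607674259083
F plate [-0.01 -0.21  1.44] sd [0.62 0.39 0.29] TCP plate [-1.23 -0.27 74.23] 22.2 20.321498362113246
F plate [ 0.3  -0.14  1.54] sd [0.41 0.44 0.29] TCP plate [-1.23 -0.28 74.22] 22.6 20.015174841408374
```

```bash
python3 -c "
from bench import job_done
print(job_done())"
```

```text
the job is handed in; nothing more can be done
None
```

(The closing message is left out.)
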